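# Strip the blender jar for washing

## Task

Take the upside-down blender jar apart for washing: unscrew the threaded collar and set it down, lip up, on the middle of the round wooden coaster; lay the grey cushion ring from under it flat in the small white dish so that it is not lost; and stand the blade unit blades down in the egg cup, its flange level on the cup's rim, so that nobody gets cut. Never tip the blade unit over, and do not push the drinking glass or the salt shaker about.

Things in the scene. Friction and masses are not known exactly. Their poses are not given: they have to be found in the camera images.
- jar: Clear glass blender jar standing fast, upside down, on its 100 mm wide mouth; does not turn. At its top a round upright neck, 46 mm across, 25 mm high, bore 38 mm, rim 100 mm above the foot, with an outside thread 55 mm across. On the rim lie, from below: blade unit's flange, ring, collar. Origin: centre of its foot, on the wooden stove cover (level, 50 mm above the range top); z up.
- collar: Black ribbed collar, 67 mm across, 38 mm high, screwed on the jar's neck: a lip 4 mm thick at its top, with a 40 mm hole, presses on the ring. Right-hand two-start thread, light: turned anticlockwise from above it rises 17.6 mm a turn and is free after 0.5 to 0.6 turn (3.3 to 3.7 rad); then lift 60 mm, clear of the coupling. Grip across its outside. Origin: centre of underside; z up (lip up).
- ring: Grey cushion ring (firm), 49 mm outside, 30 mm inside, 7 mm thick, round the coupling on the blade unit's flange, seen through the collar's hole; it overhangs the flange by 1 mm and the thread lies 7 mm or more below it. Once the collar is off it lifts straight up over the coupling, which stands 19 mm above its top. Origin: centre of its underside. 25 g.
- blade_unit: Steel flange 47 mm across, 6 mm thick with its gasket, resting on the neck's rim; on it a shoulder 26 mm across, 3 mm high, then the grey drive coupling to grip, 23 mm across, 23 mm high (its top 32 mm above the flange's underside, seen through the ring). Below the flange a 15 mm hub and blades, 24 mm across, 21 mm deep. Origin: centre of the flange's underside; z up, blades down. About 90 g.
- coaster: Round wooden coaster, 96 mm across, 10 mm thick, lying loose on the stove cover: the place for the collar. Origin: centre of its underside.
- egg_cup: White egg cup on a foot, 58 mm high, foot 48 mm across, rim 42 mm outside and 36 mm inside, bowl 36 mm deep, standing loose: the place for the blade unit, whose flange lies on the cup's rim with the blades inside. Origin: centre of its foot's underside.
- dish: Small shallow round white dish, 120 mm across, 13 mm high, its flat floor 90 mm across and 4 mm above the underside, standing loose: the place for the cushion ring. Origin: centre of its underside.
- glass: Clear drinking glass, 80 mm across, 91 mm high, a bystander to be left where it stands. Origin: centre of its underside.
- salt_shaker: Salt shaker, 44 mm across, 90 mm high, a bystander to be left where it stands. Origin: centre of its underside.

How it is judged:
At the end, for the whole second after the job is handed in: The collar stands lip up on the coaster, within 15 mm of its centre; the blade unit's flange lies level on the upright egg cup's rim, within 10 mm of its centre, blades inside; the cushion ring lies flat on the dish's floor, within 22 mm of its centre; all are released and at rest (horizontal distance between collar and coaster below 0.015 m and z of collar in the frame of coaster between 0.007 and 0.013 m and angle between each of collar, blade_unit, egg_cup's own z axis and vertical below 0.12 rad and horizontal distance between blade_unit and egg_cup below 0.01 m and z of blade_unit in the frame of egg_cup between 0.055 and 0.062 m and horizontal distance between ring and dish below 0.022 m and z of ring in the frame of dish below 0.014 m and (angle between ring's own z axis and vertical below 0.12 rad or angle between ring's own z axis and vertical above 3.02 rad) and linear speed of each of collar, blade_unit, ring below 0.02 m/s); the robot touches nothing.
It fails at once if the blade unit is tipped over (angle between blade_unit's own z axis and vertical above 0.9 rad).
It fails at once if the drinking glass is pushed more than 30 mm or knocked over (distance of glass from where it was at the start of the episode above 0.03 m or angle between glass's own z axis and vertical above 0.4 rad).
It fails at once if the salt shaker is pushed more than 30 mm or knocked over (distance of salt_shaker from where it was at the start of the episode above 0.03 m or angle between salt_shaker's own z axis and vertical above 0.4 rad).
It also fails if it takes over 90 s, if anything falls off the work surface, if the arm or the gripper's body presses on something with over 40 N, if the wrist force passes 120 N, or if a joint passes its speed limit or range.

## Robot

A 6-joint arm with a two-finger parallel gripper is mounted at the origin on a cart in front of the work surface, level with it; the furniture and walls round the work are solid. World frame = base frame: x ahead of the robot, y to its left, z up, the work surface at z = 0. Lengths are in m, angles in rad, forces in N, time in s.
With the tool pointing down it reaches from about 0.35 to 0.875 m from the base axis. Payload 4.2 kg.
Tool frame: the origin (TCP) lies midway between the tips of the shut fingers; the grasp point (between the pads) lies 19 mm behind it; z points along the fingers, y is the line along which they close (so a half turn about z gives the same grasp; the last joint's range is limited). The gripper opens to 85 mm and grips with 20 to 120 N. Pads are 22 mm wide; open, the fingers measure 114 mm over their backs; the gripper's body (76 mm by 85 mm) begins 54 mm behind the grasp point. The pads swing forward as they close: fully open they stand 13 mm farther back than shut.
Start: joints at [1.402, 0.385, 0.008, 0, -1.194, -0.259], TCP at [0.259, 0.569, 0.231] pointing down, gripper open.
Joint ranges: [-3.14, 3.14], [-1.21, 2.06], [-1.07, 1.41], [-3.16, 2.05], [-2.99, -0.16], [-3.1, 3.1]. Speed limits (rad/s): [2.79, 2.79, 3.14, 3.14, 3.14, 3.14].

## Interface

Orientations are given as a unit quaternion [x, y, z, w].
In Python, from bench import bot gives the robot as it stands. Calls block until the motion is done:
- bot.movep(position, orientation): joint-space move of the TCP to a pose.
- bot.move_straight(position, frame=None, feed=0.15, contact_N=None): straight line of the TCP; frame=None keeps the orientation; feed is the mean speed in m/s. With contact_N (N) it stops when the force on the tool has changed by that much, and returns True; else False.
- bot.move_j(angles): joint-space move.
- bot.open() and bot.close_gripper(): open the fingers fully, or close them until they stop; the grip force is fixed at half the most.
- bot.wait(seconds).
- bot.inverse_kinematics(position, orientation): joint angles nearest the present ones, or None.
- bot.observe(): the state.
- bot.capture(name): name is "scene" or "top" or "wrist"; returns a dict with "image" (384x512x3 uint8, red, green, blue), "fx", "fy", "cx", "cy" (pixels), "cam_to_world" (4x4, takes a point from camera to world coordinates). Camera axes: x right, y down, z forward; pixel columns grow to the right and rows downward; lengths in m; the calibration is good to about 2 mm. A picture is of the moment at which its call begins. There is no depth.
A pose or a line that the arm cannot do raises bot.Unreachable and nothing moves.
- bot.sign_off(): hands the job in; it is judged then, once.
The state is a dict: "t": time; "joint_positions": joint angles; "dq": joint speeds; "joint_torque": joint torques, N m; "tcp_pos": TCP position; "eef_rot": TCP orientation; "wrist_force": force on the tool from outside, world axes, zero at the start; "moment": the same for the moment, N m; "grip_width": finger opening in m; "gripper_force": force on a finger pad.
Only numpy, scipy, OpenCV 4.12 (cv2) and the standard library are available. Lean on these libraries where they do the work, as an engineer would, in place of code of your own. Each camera call takes 0.05 s, during which the arm holds its last target. There are 200 camera calls.

## Working session

There is one attempt and no reset: what is moved stays moved. The work goes in short steps, each a Python script; the robot and the scene stay as the last script left them, time stands still between calls to the robot, and variables do not carry over. Pictures are saved under pics/ and viewed, at most 14 in all, crops included, and the job is handed in when it is done.

```bash
ls; mkdir -p pics
python3 - <<'E'
from bench import bot
import cv2,numpy as np
for n in("scene","top","wrist"):
    c=bot.capture(n); cv2.imwrite(f"pics/{n}0.png",c["image"][:,:,::-1]); np.savez(f"pics/{n}0.npz",**c)
    print(n,c["fx"],c["fy"],c["cx"],c["cy"],np.round(c["cam_to_world"],3).tolist())
print(bot.observe())
E
```

```text
pics
scene 494.7906471147055 494.7906471147055 249.38596694310326 198.88331480868658 [[0.623, -0.444, 0.644, -0.206], [-0.782, -0.34, 0.522, -0.548], [-0.014, -0.829, -0.559, 0.733], [0.0, 0.0, 0.0, 1.0]]
top 415.16500392444084 415.16500392444084 252.29662466852298 193.09125390848152 [[-0.005, -0.995, 0.101, 0.367], [-1.0, 0.007, 0.02, -0.02], [-0.021, -0.101, -0.995, 1.23], [0.0, 0.0, 0.0, 1.0]]
wrist 294.90889343942644 294.90889343942644 253.81010015470298 192.34466630994908 [[-0.414, -0.866, -0.281, 0.332], [-0.91, 0.395, 0.126, 0.535], [0.002, 0.308, -0.951, 0.372], [0.0, 0.0, 0.0, 1.0]]
{'t': 0.15, 'joint_positions': array([ 1.40162809e+00,  3.85386691e-01,  6.95426701e-03, -3.06498651e-04,
       -1.19400508e+00, -2.58576332e-01]), 'dq': array([ 0.00056477, -0.00235273,  0.00508746,  0.00295364, -0.00091534,
        0.00120784]), 'joint_torque': array([-3.13653327e-04, -3.92677546e+01,  1.88584077e+01,  4.18861762e+00,
       -3.41072977e-03, -7.01168670e-07]), 'tcp_pos': array([0.25909331, 0.56829537, 0.23048123]), 'eef_rot': array([ 9.77204035e-01, -2.12300684e-01, -1.05638912e-04,  8.26133268e-04]), 'wrist_force': array([0.6935694 , 0.18903328, 0.11095664]), 'moment': array([-0.01532934, -0.03590256,  0.00791342]), 'gripper_force': 0.0, 'grip_width': 0.08559494679589791}
```

View pics/scene0.png

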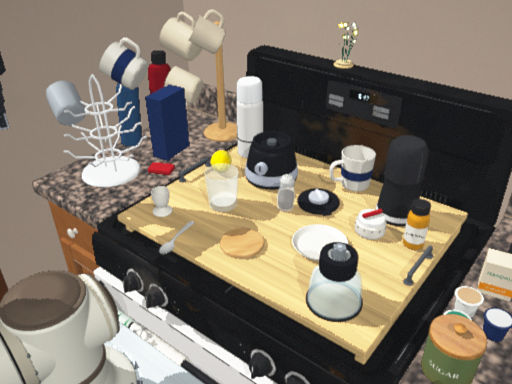

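View pics/top0.png

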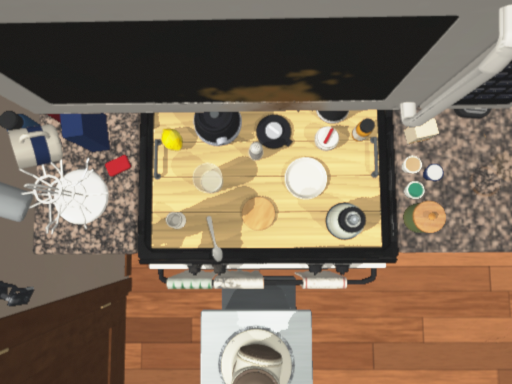

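The top view shows the collar at about (351,218), coaster (259,212), dish (306,178), egg cup (176,220), glass (208,178) and salt shaker (256,151). The scene view shows the same items at collar (339,260), coaster (242,243), dish (320,242) and egg cup (161,200).

```bash
cat > h.py <<'E'
import cv2,numpy as np
def ray(c,u,v):
    T=np.asarray(c["cam_to_world"]); d=T[:3,:3]@np.array([(u-c["cx"])/c["fx"],(v-c["cy"])/c["fy"],1.]); return T[:3,3],d/np.linalg.norm(d)
def plane(c,u,v,z):
    o,d=ray(c,u,v); return o+d*(z-o[2])/d[2]
def tri(c1,p1,c2,p2):
    o1,d1=ray(c1,*p1);o2,d2=ray(c2,*p2)
    s=np.linalg.lstsq(np.c_[d1,-d2],o2-o1,rcond=None)[0]
    a,b=o1+s[0]*d1,o2+s[1]*d2; return (a+b)/2,np.linalg.norm(a-b)
def proj(c,p):
    T=np.linalg.inv(c["cam_to_world"]);q=T[:3,:3]@p+T[:3,3];return c["fx"]*q[0]/q[2]+c["cx"],c["fy"]*q[1]/q[2]+c["cy"]
def blob(img,box,fn):
    u0,v0,u1,v1=box; r=img[v0:v1,u0:u1].astype(int); m=fn(r[...,0],r[...,1],r[...,2]).astype(np.uint8)
    cs,_=cv2.findContours(m,cv2.RETR_EXTERNAL,cv2.CHAIN_APPROX_NONE); k=max(cs,key=cv2.contourArea)
    k=cv2.convexHull(k)+np.array([u0,v0]); return k.reshape(-1,2),cv2.fitEllipse(k)
E
python3 - <<'E'
from h import *
t=dict(np.load("pics/top0.npz"));s=dict(np.load("pics/scene0.npz"))
for n in "ts":
  pass
white=lambda r,g,b:(np.minimum(np.minimum(r,g),b)>150)&(r-b<45)
tan=lambda r,g,b:(r-b>60)&(g<178)
dark=lambda r,g,b:(r+g+b<150)
R={"coaster":((238,190,280,235),tan,(215,222,270,262),tan),
"dish":((280,152,332,203),white,(288,222,350,262),white),
"egg":((163,208,190,232),white,(148,184,174,218),white),
"collar":((336,202,368,236),dark,(316,240,360,285),dark)}
for n,(b1,f1,b2,f2) in R.items():
  for c,b,f in((t,b1,f1),(s,b2,f2)):
    k,e=blob(c["image"],b,f); print(n,np.round(e,1).tolist() if 0 else e, k.min(0),k.max(0))
    print("   z.05",plane(c,*e[0],.05),"z.0",plane(c,*e[0],0))
def cr(im,b): return cv2.resize(im[b[1]:b[3],b[0]:b[2],::-1],(266,300),interpolation=cv2.INTER_CUBIC)
rows=[np.hstack([cr(c["image"],x) for x in bs]) for c,bs in((t,[(330,195,374,244),(236,190,280,239),(156,198,200,247)]),(s,[(302,236,370,313),(208,205,276,282),(140,175,184,225)]))]
cv2.imwrite("pics/crop1.png",np.vstack(rows))
E
```

```text
coaster ((243.4736785888672, 211.79788208007812), (44.67914962768555, 68.17858123779297), 89.6972427368164) [238 190] [278 234]
   z.05 [0.43376515 0.02974057 0.05      ] z.0 [0.43657851 0.03184397 0.        ]
coaster ((229.83929443359375, 231.03717041015625), (24.601272583007812, 55.430091857910156), 83.3984146118164) [215 222] [257 243]
   z.05 [0.45218687 0.04397489 0.05      ] z.0 [0.50037607 0.08735316 0.        ]
dish ((305.3799133300781, 177.8410186767578), (41.70929718017578, 41.96328353881836), 128.23841857910156) [285 157] [326 198]
   z.05 [ 0.52980098 -0.14780056  0.05      ] z.0 [ 0.53668279 -0.15321848  0.        ]
dish ((319.4825744628906, 241.6953582763672), (35.44027328491211, 55.687347412109375), 95.7245864868164) [292 224] [347 259]
   z.05 [ 0.54249296 -0.13584201  0.05      ] z.0 [ 0.59729566 -0.1056325   0.        ]
egg ((178.2352294921875, 220.4916534423828), (13.5979642868042, 15.826212882995605), 15.74731731414795) [173 213] [185 228]
   z.05 [0.41020033 0.21585603 0.05      ] z.0 [0.4120154 0.225844  0.       ]
egg ((160.77191162109375, 201.162353515625), (23.812963485717773, 31.950313568115234), 174.61439514160156) [151 186] [171 216]
   z.05 [0.43994861 0.25685164 0.05      ] z.0 [0.48724156 0.31581978 0.        ]
collar ((344.669189453125, 219.43006896972656), (11.791600227355957, 17.509220123291016), 179.0478515625) [339 211] [344 228]
   z.05 [ 0.41029741 -0.25640839  0.05      ] z.0 [ 0.41211659 -0.26642735  0.        ]
collar ((338.1006774902344, 261.38629150390625), (38.71280288696289, 39.52485275268555), 136.93991088867188) [319 243] [356 280]
   z.05 [ 0.51075866 -0.20058874  0.05      ] z.0 [ 0.56323733 -0.17512092  0.        ]
```

View pics/crop1.png

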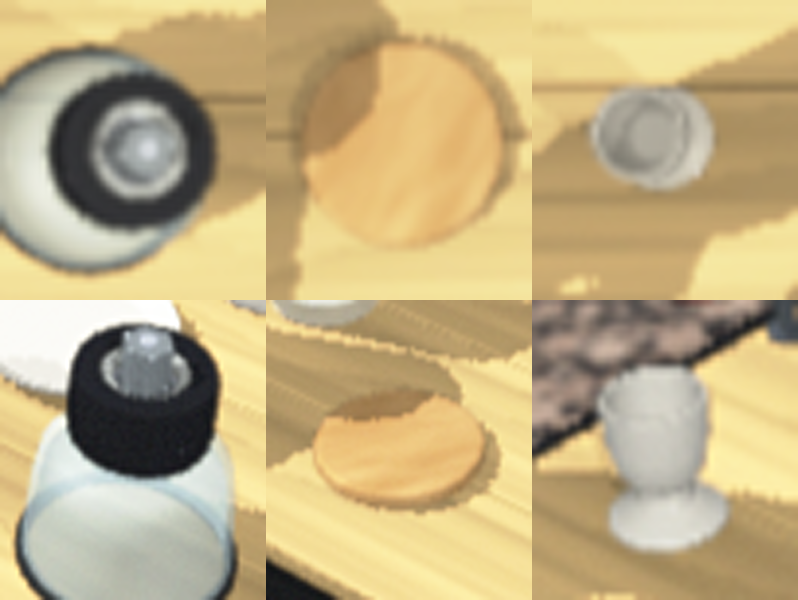

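The crops show these readings. Top view: the ring seen through the collar's hole is centred at about (352.7,218.9), the coaster at (258.1,212.9) and the egg cup rim at (173.6,219.3). Scene view: the lip is at about (338,254), the coaster top at (241.6,241.4) and the cup rim at (159.7,189.5). The next step is to triangulate, check the heights and look with the wrist camera.

```bash
cat >> h.py <<'E'
def down(yaw):  # tool z down, tool y axis at world angle 'yaw'
    from scipy.spatial.transform import Rotation as R
    y=np.array([np.cos(yaw),np.sin(yaw),0]);z=np.array([0,0,-1.]);return R.from_matrix(np.c_[np.cross(y,z),y,z]).as_quat()
def snap(bot,n,f,box=None,k=1):
    c=bot.capture(n);np.savez(f"pics/{f}.npz",**c);im=c["image"][:,:,::-1]
    if box:im=im[box[1]:box[3],box[0]:box[2]]
    cv2.imwrite(f"pics/{f}.png",cv2.resize(im,None,fx=k,fy=k,interpolation=cv2.INTER_CUBIC));return c
E
python3 - <<'E'
from h import *
from bench import bot
t=dict(np.load("pics/top0.npz"));s=dict(np.load("pics/scene0.npz"))
for n,a,b,z in(("collar",(352.7,218.9),(338.1,254),.167),("coaster",(258.1,212.9),(241.6,241.4),.06),("dish",(305.4,177.8),(319.5,241.7),.063),("egg",(173.6,219.3),(159.7,189.5),.108),("glass",(208,178),(222,188),.1)):
    print(n,*tri(t,a,s,b),"plane",plane(t,*a,z),plane(s,*b,z))
p=plane(t,352.7,218.9,.167)
for y in np.arange(-3,3.2,.5): 
    q=bot.inverse_kinematics([p[0],p[1],.3],down(y)); print(round(y,1),None if q is None else np.round(q,2))
E
```

```text
collar [ 0.40617657 -0.25174327  0.16720217] 0.003727369766995251 plane [ 0.40726191 -0.25335369  0.167     ] [ 0.40493556 -0.25034397  0.167     ]
coaster [ 0.42894533 -0.01109871  0.06218568] 0.002279161789099628 plane [ 0.429822   -0.01193366  0.06      ] [ 0.43022086 -0.0085226   0.06      ]
dish [ 0.52726968 -0.14543429  0.06462777] 0.002075731642240517 plane [ 0.52812831 -0.14645073  0.063     ] [ 0.52825348 -0.14373428  0.063     ]
egg [0.4102869  0.21615262 0.11543839] 0.002267885406345771 plane [0.41139832 0.21692753 0.108     ] [0.41700723 0.22630413 0.108     ]
glass [0.52445897 0.12637921 0.09623722] 0.002258591775933927 plane [0.52470281 0.12506831 0.1       ] [0.51937804 0.12321326 0.1       ]
-3.0 [-0.22  0.09 -0.21  0.   -1.27  0.36]
-2.5 [-0.22  0.09 -0.21  0.   -1.27  0.86]
-2.0 [-0.22  0.09 -0.21  0.   -1.27  1.36]
-1.5 [-0.22  0.09 -0.21  0.   -1.27  1.86]
-1.0 [-0.22  0.09 -0.21  0.   -1.27  2.36]
-0.5 [-0.22  0.09 -0.21  0.   -1.27  2.86]
0.0 [-0.22  0.09 -0.21  0.   -1.27 -2.92]
0.5 [-0.22  0.09 -0.21  0.   -1.27 -2.42]
1.0 [-0.22  0.09 -0.21  0.   -1.27 -1.92]
1.5 [-0.22  0.09 -0.21  0.   -1.27 -1.42]
2.0 [-0.22  0.09 -0.21  0.   -1.27 -0.92]
2.5 [-0.22  0.09 -0.21  0.   -1.27 -0.42]
3.0 [-0.22  0.09 -0.21  0.   -1.27  0.08]
```

Heights agree with the model: lip 0.167, coaster 0.062, dish rim 0.065. The deck is therefore at z=0.05.

Run:
```python
from h import *
from bench import bot
q=np.array(bot.inverse_kinematics([.406,-.252,.29],down(1.0))); q[5]=-1.9; bot.move_j(q)
o=bot.observe(); print(o["t"],o["tcp_pos"],o["eef_rot"],o["joint_positions"])
c=snap(bot,"wrist","w1"); print(proj(c,np.array([.406,-.252,.167])),np.round(c["cam_to_world"],3).tolist())
```

```text
3.0833 [ 0.40639248 -0.25161655  0.28992568] [ 2.68010423e-01  9.63416011e-01  2.09593317e-06 -5.33255112e-05] [-2.13499160e-01  9.05587918e-02 -2.36627208e-01 -1.09282176e-05
 -1.24371656e+00 -1.89994827e+00]
(np.float64(253.05294212446486), np.float64(184.5457381457338)) [[0.516, 0.815, 0.263, 0.34], [0.857, -0.491, -0.158, -0.211], [0.0, 0.307, -0.952, 0.432], [0.0, 0.0, 0.0, 1.0]]
```

View pics/w1.png

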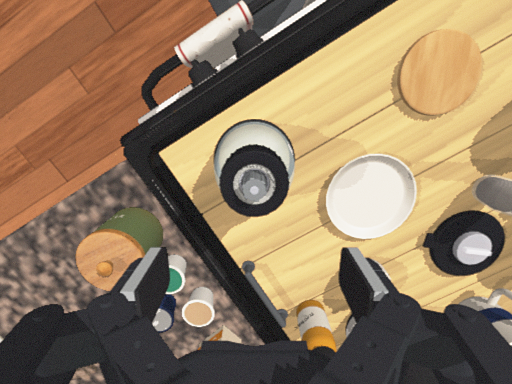

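The wrist view shows the collar's hole at about (254,184), against a predicted (253,184.5). The dish is at (371,196) and the coaster at (441,72). I'll refine these by contour, then grip and unscrew.

Run:
```python
from h import *
from bench import bot
c=dict(np.load("pics/w1.npz"));im=c["image"]
light=lambda r,g,b:(r+g+b>240)
for n,b,f,z in(("hole",(230,160,279,206),light,.167),("dish",(318,147,424,245),lambda r,g,b:(np.minimum(np.minimum(r,g),b)>120)&(r-b<45),.063)):
    k,e=blob(im,b,f);print(n,np.round(e[0],1),e[1],k.min(0),k.max(0),plane(c,*e[0],z))
k,e=blob(im,(230,160,279,206),light);p=plane(c,*e[0],.167)
assert np.hypot(p[0]-.406,p[1]+.252)<.006
p=(p[:2]+[.406,-.252])/2
q=bot.observe()["eef_rot"]
bot.move_straight([*p,.24]); print(bot.move_straight([*p,.125],feed=.06,contact_N=8))
f0=bot.observe();bot.close_gripper();o=bot.observe()
for s in(f0,o):print(s["t"],s["tcp_pos"],s["grip_width"],s["gripper_force"],s["wrist_force"],s["moment"])
snap(bot,"wrist","w2")
```

```text
hole [253.9 183.9] (40.576263427734375, 42.57892608642578) [233 164] [275 204] [ 0.40582375 -0.25099339  0.167     ]
dish [370.8 195.8] (81.45572662353516, 93.2370834350586) [326 154] [416 238] [ 0.52543568 -0.14291405  0.063     ]
False
5.6833 [ 0.40610601 -0.25156889  0.12529093] 0.08542509005518212 0.0 [0.1928912  0.38605695 0.12027322] [-0.06434459 -0.0016024  -0.04183664]
6.0083 [ 0.40626871 -0.2516387   0.12574379] 0.06505857698578779 66.10031775198877 [-0.60796261  1.35101761  5.52179066] [0.38971543 0.30579787 0.01035147]
```

Run:
```python
from h import *
from bench import bot
from scipy.spatial.transform import Rotation as R
o=bot.observe();p=o["tcp_pos"].copy();r=R.from_quat(o["eef_rot"])
n=4;da=3.84/n
for i in range(n):
    p[2]+=.0176*da/2/np.pi; r=R.from_rotvec([0,0,da])*r
    bot.move_straight(p.copy(),r.as_quat(),feed=.0176*da/2/np.pi/.9)
    o=bot.observe();print(o["t"],o["joint_positions"][5],o["tcp_pos"],o["grip_width"],np.round(o["wrist_force"],1),np.round(o["moment"],2))
p[2]+=.01;bot.move_straight(p.copy(),feed=.03)
o=bot.observe();print(o["t"],o["tcp_pos"],o["grip_width"],np.round(o["wrist_force"],1),np.round(o["moment"],2))
snap(bot,"scene","s3",(260,190,420,320),4)
```

```text
7.35 -0.9400751696095693 [ 0.40604064 -0.25153381  0.12818365] 0.06500229760122674 [-0.3  0.5 -0.8] [0.13 0.08 0.  ]
8.4583 0.02037003212476247 [ 0.40612606 -0.25164568  0.13099016] 0.06532942467812634 [-0.1 -0.  -0.5] [-0.    0.09  0.01]
9.5667 0.9794841628458079 [ 0.40619808 -0.25163356  0.13375765] 0.06525988605001289 [ 0.1  0.3 -0.8] [0.01 0.03 0.05]
10.675 1.9379846782348942 [ 0.40622792 -0.25164272  0.1364591 ] 0.06535097443167928 [-0.1 -0.  -0.1] [-0.02 -0.05 -0.05]
11.1583 [ 0.40650113 -0.25166695  0.14679658] 0.06537456619865809 [ 0.3  1.  -0.3] [ 0.   -0.02  0.03]
```

View pics/s3.png

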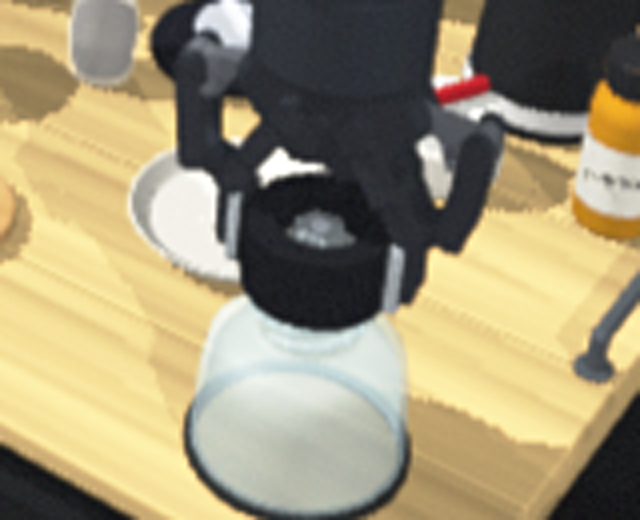

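The collar is free and rising, with its thread clear of the neck and the force near zero. Next I lift it and set it on the coaster.

Run:
```python
from h import *
from bench import bot
c=dict(np.load("pics/w1.npz"))
w=plane(c,441,71.5,.06);print("coaster wrist",w)
x=np.array([.430,-.0103]); 
if np.hypot(*(w[:2]-x))<.008:x=(2*x+w[:2])/3
print(x)
p=bot.observe()["tcp_pos"]
bot.move_straight([p[0],p[1],.225]);
o=bot.observe();print(o["t"],o["grip_width"],np.round(o["wrist_force"],1))
snap(bot,"top","t4")
bot.move_straight([*x,.20],feed=.2);bot.move_straight([*x,.085],feed=.12)
print(bot.move_straight([*x,.050],feed=.02,contact_N=5));o=bot.observe();print(o["t"],o["tcp_pos"],np.round(o["wrist_force"],1))
bot.open();bot.move_straight([*x,.17],feed=.15);o=bot.observe();print(o["t"],o["tcp_pos"],np.round(o["wrist_force"],1),o["joint_positions"])
# go look over the jar
q=np.array(bot.inverse_kinematics([.40611,-.2516,.27],down(1.0)));q[5]=q[5]
print(q);bot.move_j(q)
snap(bot,"wrist","w5");snap(bot,"top","t5")
a=cv2.imread("pics/w5.png")[40:340,0:512];b=cv2.resize(cv2.imread("pics/t5.png")[190:240,235:285],(288,300),interpolation=cv2.INTER_CUBIC)
cv2.imwrite("pics/c5.png",np.hstack([a,b]))
```

```text
coaster wrist [ 0.42822615 -0.0088556   0.06      ]
[ 0.42940872 -0.00981853]
11.8833 0.06518590970447359 [ 0.5  0.3 -0.3]
True
15.675 [ 0.42936289 -0.00984124  0.05736522] [-0.   0.9  3.8]
16.925 [ 0.42866102 -0.00996435  0.16915359] [ 0.2 -0.5 -0.3] [ 3.58093146e-01  1.12683427e-01 -5.36360105e-01 -9.52203077e-04
 -9.26734921e-01  1.36779741e+00]
[-0.21358932  0.10260026 -0.27325483  0.         -1.19494124 -1.92800333]
```

View pics/c5.png

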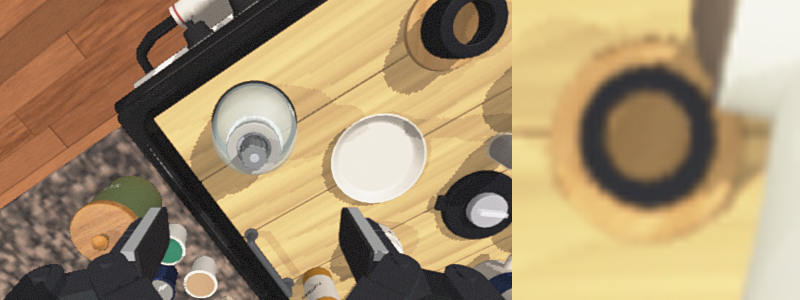

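The collar sits lip up in the middle of the coaster. The ring and the coupling are on the neck at about (253,185) in wrist pixels. I'll check them in an enlarged crop, with the expected points projected.

Run:
```python
from h import *
c=dict(np.load("pics/w5.npz"));a=np.array([.4061,-.2516,0])
for z in(.15,.156,.163,.182):print(z,np.round(proj(c,a+[0,0,z]),1))
im=c["image"][140:230,200:305,::-1];K=6
im=cv2.resize(im,None,fx=K,fy=K,interpolation=cv2.INTER_CUBIC)
th=np.linspace(0,6.283,60)
for z,r,col in((.163,.0245,(0,0,255)),(.182,.0115,(0,255,0))):
    for t in th[::2]:
        u,v=proj(c,a+[r*np.cos(t),r*np.sin(t),z]);cv2.circle(im,(int((u-200+.5)*K),int((v-140+.5)*K)),2,col,-1)
cv2.imwrite("pics/c6.png",im)
```

```text
0.15 [253.5 185.7]
0.156 [253.5 187.6]
0.163 [253.5 189.9]
0.182 [253.4 196.8]
```

View pics/c6.png

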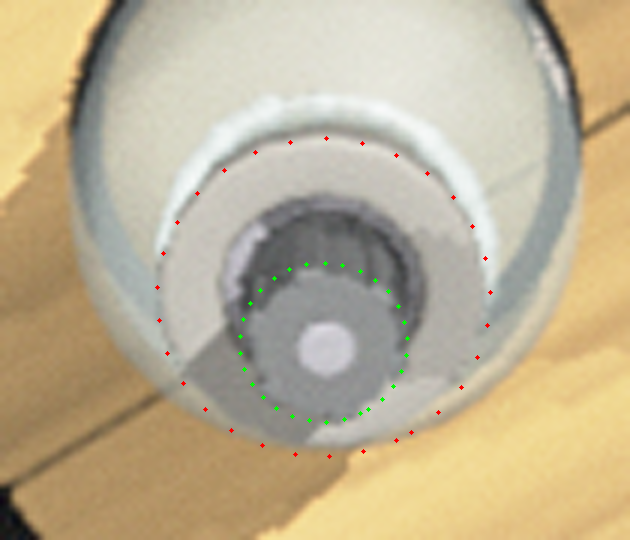

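The overlay matches the ring edge and the coupling top to within about 1 px, so nothing has shifted. I'll grip the ring with the fingertips and lift.

Run:
```python
from h import *
from bench import bot
p=[.4061,-.2516]
bot.move_straight([*p,.20]);print(bot.move_straight([*p,.1495],feed=.06,contact_N=8))
bot.close_gripper();o=bot.observe();print(o["t"],o["tcp_pos"],o["grip_width"],o["gripper_force"],np.round(o["wrist_force"],1),np.round(o["moment"],2))
bot.move_straight([*p,.156],feed=.02);bot.move_straight([*p,.185],feed=.06)
o=bot.observe();print(o["t"],o["grip_width"],np.round(o["wrist_force"],1))
snap(bot,"scene","s7",(290,200,390,320),5)
```

```text
False
21.875 [ 0.40634015 -0.25169521  0.15056109] 0.04622762670161776 60.493645034730434 [-2.2  1.3  5. ] [0.4  0.39 0.03]
22.9833 0.04618267609189826 [-0.2  0.1  0.6]
```

View pics/s7.png

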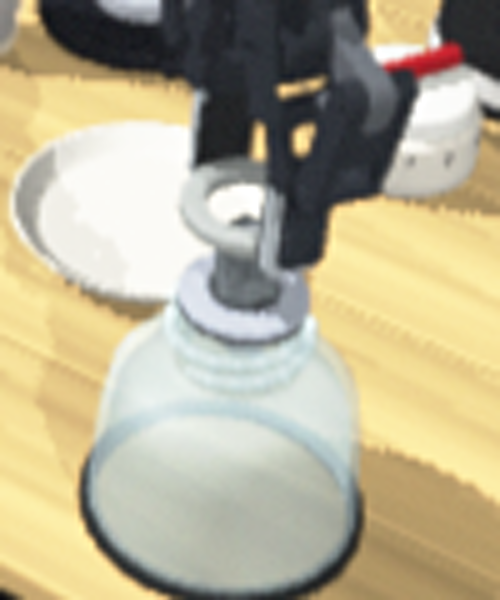

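The ring is held and the blade unit stays level on the neck. Next it goes into the dish.

Run:
```python
from h import *
from bench import bot
p=[.4061,-.2516];d=[.527,-.1445]
bot.move_straight([*p,.225]);bot.move_straight([*d,.20],feed=.2);bot.move_straight([*d,.075],feed=.12)
print(bot.move_straight([*d,.0545],feed=.02,contact_N=4));o=bot.observe();print(o["t"],o["tcp_pos"],np.round(o["wrist_force"],1))
bot.open();bot.move_straight([*d,.2],feed=.15)
q=np.array(bot.inverse_kinematics([*p,.27],down(1.0)));bot.move_j(q)
c=snap(bot,"wrist","w8")
a=np.array([*p,0]);cc=c["image"][140:230,200:305,::-1];K=4
cc=cv2.resize(cc,None,fx=K,fy=K,interpolation=cv2.INTER_CUBIC)
for z,r,col in((.156,.0235,(0,0,255)),(.182,.0115,(0,255,0))):
    for t in np.linspace(0,6.283,30):
        u,v=proj(c,a+[r*np.cos(t),r*np.sin(t),z]);cv2.circle(cc,(int((u-200+.5)*K),int((v-140+.5)*K)),1,col,-1)
dd=cv2.resize(c["image"][140:255,310:430,::-1],(376,360),interpolation=cv2.INTER_CUBIC)
cv2.imwrite("pics/c8.png",np.hstack([cc,dd]));print(bot.observe()["t"])
```

```text
False
26.7833 [ 0.5271105  -0.14452359  0.05463085] [ 1.1 -0.5 -0.2]
29.1583
```

View pics/c8.png

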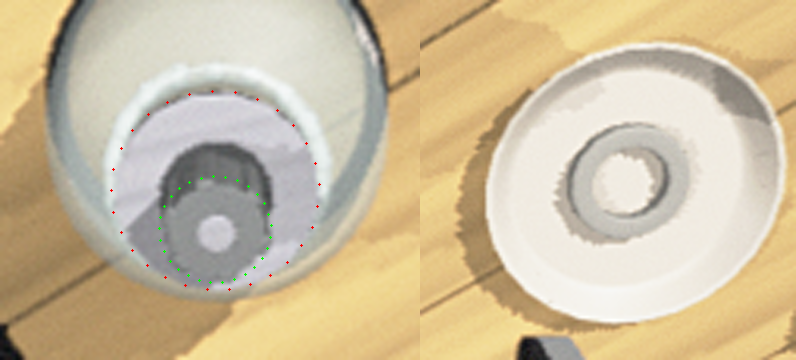

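The ring lies flat near the dish's centre, and the flange and coupling match the overlay. Before grasping the blade unit I'll measure the egg cup from close above.

Run:
```python
from h import *
from bench import bot
bot.move_straight([.412,.217,.25],feed=.3)
c=snap(bot,"wrist","w9");a=np.array([.412,.217,0]);print(bot.observe()["joint_positions"],proj(c,a+[0,0,.108]))
white=lambda r,g,b:(np.minimum(np.minimum(r,g),b)>95)&(r-b<40)
u,v=map(int,proj(c,a+[0,0,.09]));u0,v0=u-50,v-50
im=cv2.resize(c["image"][v0:v0+100,u0:u0+100,::-1],None,fx=5,fy=5,interpolation=cv2.INTER_CUBIC)
for z,r,col in((.108,.021,(0,0,255)),(.108,.018,(0,255,0)),(.05,.024,(255,0,0))):
    for t in np.linspace(0,6.283,30):
        x,y=proj(c,a+[r*np.cos(t),r*np.sin(t),z]);cv2.circle(im,(int((x-u0+.5)*5),int((y-v0+.5)*5)),2,col,-1)
print(u0,v0);cv2.imwrite("pics/c9.png",im)
```

```text
[ 8.33641016e-01  9.42248516e-02 -3.33998607e-01 -6.17116868e-06
 -1.14253929e+00 -2.97657970e+00] (np.float64(254.43632014646465), np.float64(178.86843807984326))
204 124
```

View pics/c9.png

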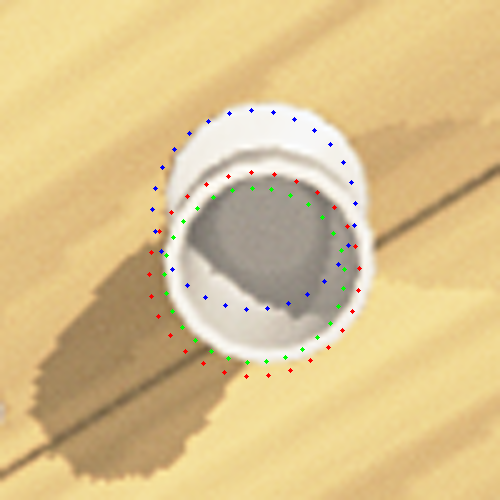

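The rim ellipse is centred at about (256.9,174.5), roughly 4 px from the estimate and of the right size, so I'll correct the cup position with it. Then I'll fetch the blade unit.

Run:
```python
from h import *
from bench import bot
c=dict(np.load("pics/w9.npz"));e=plane(c,256.9,174.5,.108)[:2];f=plane(c,204+268/5-.5,124+(103+100)/5-.5,.055)[:2];print("cup",e,f)
p=[.4061,-.2516];np.save("pics/cup.npy",e)
q=np.array(bot.inverse_kinematics([*p,.25],down(1.45)));print(q[5]);bot.move_j(q)
bot.move_straight([*p,.20]);print(bot.move_straight([*p,.1615],feed=.06,contact_N=8))
bot.close_gripper();o=bot.observe();print(o["t"],o["tcp_pos"],o["grip_width"],o["gripper_force"],np.round(o["wrist_force"],1),np.round(o["moment"],2))
bot.move_straight([*p,.172],feed=.03);bot.move_straight([*p,.245],feed=.12)
o=bot.observe();print(o["t"],o["tcp_pos"],o["grip_width"],np.round(o["wrist_force"],1))
bot.move_straight([*e,.245],feed=.25);bot.move_straight([*e,.17],feed=.1)
snap(bot,"scene","s10",(110,140,230,230),5);snap(bot,"wrist","w10")
print(bot.observe()["t"],bot.observe()["tcp_pos"])
```

```text
cup [0.40954296 0.22148122] [0.41093103 0.22149605]
-1.4779986206164448
False
34.5333 [ 0.40627582 -0.2516801   0.16188314] 0.018975911961187777 58.582507967948914 [-1.6  0.2  2.7] [0.18 0.13 0.02]
35.7917 [ 0.4055115  -0.25132494  0.24414128] 0.018922959080910847 [ 0.8  0.3 -1.3]
38.8333 [0.40994958 0.22186502 0.17076851]
```

View pics/s10.png

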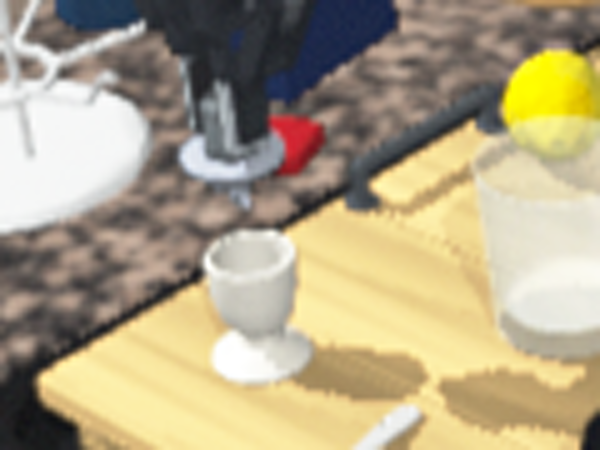

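The blade unit hangs level above the cup. The flange is at scene pixel ≈(155.9,170.5) and the cup rim at ≈(159.5,191.1). I'll check these against projection.

Run:
```python
from h import *
s=dict(np.load("pics/s10.npz"));e=np.load("pics/cup.npy")
print("flange pred",proj(s,np.array([.40995,.22187,.1658])),"rim pred",proj(s,np.array([*e,.108])))
print(plane(s,155.9,170.5,.1658),plane(s,159.5,191.1,.108))
w=dict(np.load("pics/w10.npz"));print(proj(w,np.array([*e,.108])))
cv2.imwrite("pics/c10.png",cv2.resize(w["image"][120:290,150:350,::-1],None,fx=3.5,fy=3.5,interpolation=cv2.INTER_CUBIC))
```

```text
flange pred (np.float64(155.78956135693278), np.float64(169.98154090827492)) rim pred (np.float64(158.74915505196367), np.float64(191.57624371931462))
[0.40853154 0.21996015 0.1658    ] [0.41200091 0.22159336 0.108     ]
(np.float64(253.40403757276525), np.float64(207.00152635534))
```

View pics/c10.png

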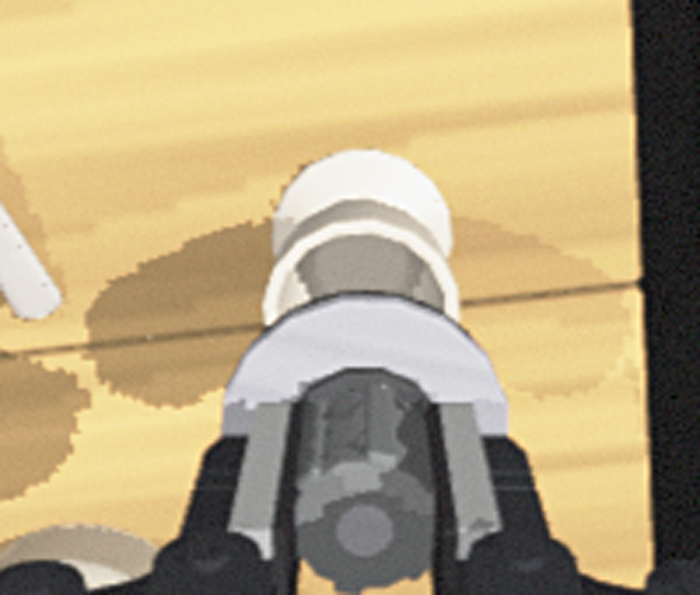

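The flange and cup line up within about 3 mm. I'll nudge x by 1.5 mm and lower until contact.

Run:
```python
from h import *
from bench import bot
e=[.4111,.2219]
bot.move_straight([*e,.130],feed=.06)
print(bot.move_straight([*e,.114],feed=.015,contact_N=3));o=bot.observe();print(o["t"],o["tcp_pos"],np.round(o["wrist_force"],1),np.round(o["moment"],2))
snap(bot,"scene","s11",(110,140,230,230),5)
```

```text
True
40.35 [0.41109796 0.22188071 0.12004888] [-0.9  0.9  3.3] [ 0.07  0.25 -0.03]
```

View pics/s11.png

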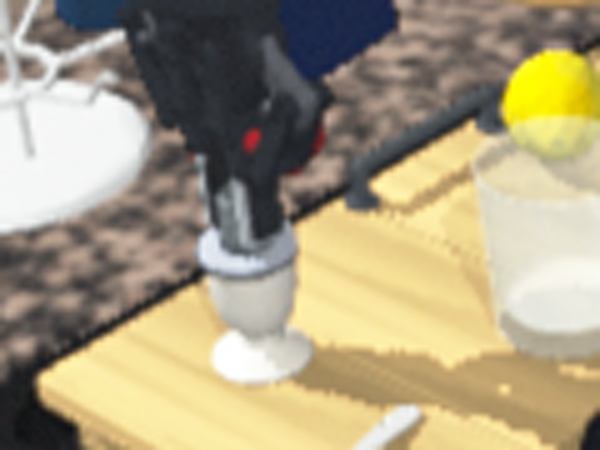

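Contact came at z=0.120 (0.119 expected), and the flange is on the rim. I'll release, retreat and take a final check.

Run:
```python
from h import *
from bench import bot
bot.open();bot.wait(.3)
bot.move_straight([.4111,.2219,.25],feed=.1);bot.wait(.5)
c=snap(bot,"scene","s12",(120,140,380,330),3);w=bot.capture("wrist")
a=cv2.resize(w["image"][120:230,180:330,::-1],(273,200),interpolation=cv2.INTER_CUBIC)
b=cv2.imread("pics/s12.png")[:, :527];b=cv2.resize(c["image"][140:330,120:380,::-1],(527,385),interpolation=cv2.INTER_CUBIC)
z=np.zeros((385,273,3),np.uint8);z[:200]=a;cv2.imwrite("pics/c12.png",np.hstack([b,z]));o=bot.observe();print(o["t"],np.round(o["wrist_force"],1))
```

```text
43.4167 [ 0.7 -0.1 -0. ]
```

View pics/c12.png

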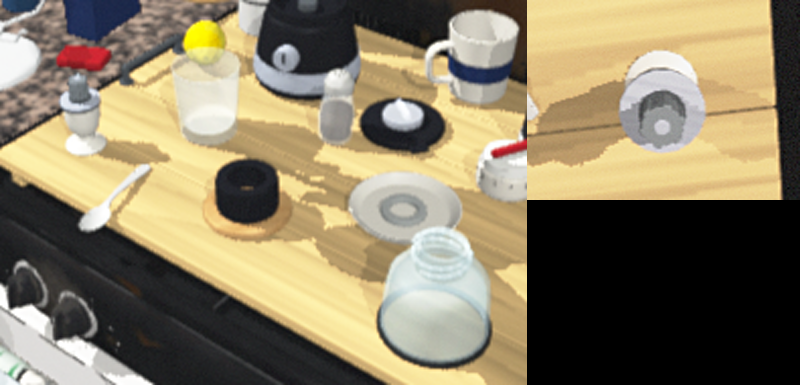

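The final picture shows the blade unit level on the cup at (82,110), the collar on the coaster at (247,190) and the ring in the dish at (403,210). The glass and the shaker have not moved.

```bash
python3 -c "
from bench import bot
print(bot.sign_off())"
```

```text
the job is handed in; nothing more can be done
None
```

The job is handed in at about 43 s of the 90 s, with no verdict returned; the last picture shows the collar lip up on the coaster, the ring flat in the dish, the blade unit level in the egg cup, and the glass and salt shaker where they stood.

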